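# Set and lock a gas flow regulator

### The job

One of the two gas regulators on the manifold has been left off its setting: its pointer arm does not stand under its lock. Draw that regulator's sliding lock back clear of the arm's path, turn the knob until the pointer arm stands on the engraved set mark, then slide the lock fully home over the arm. Leave the other regulator, which is set and locked, and the things around it as they are.

Things in the scene. Friction and masses are not known exactly. Their poses are not given: they have to be found in the camera images.
- knob_a (a joint): angle of the knob to be set, rad: 0 at its closed stop, grows as it turns anticlockwise seen from above, 2.0 at the open stop. Starts at 0 to 0.3 and must be turned 0.4 to 1.7 anticlockwise to the mark. Stiff (0.22 N m), stays where it is left; a black plastic knob 52 mm in diameter with a long pointer arm.
- knob_a_arm (a point): on the pointer arm of the knob to be set: middle of its width and height, 70 mm from the axis; x axis outward along the arm, z up. The straight level arm is 14 mm wide, 18 mm high (9 mm above and below this point); its rounded nose ends 92 mm from the axis. White line along its top.
- mark_a_line (a point): on the engraved black set line, 90 mm from the knob's axis, on the upper face of the fixed steel carriage (11 mm below the arm's middle height; the arm passes 2 mm above it). x axis outward along the line, z up: the arm is on the mark when its x axis has this direction. The carriage is 50 mm wide, from 62 to 171 mm from the axis.
- lock_a (a joint): slide of the lock to be worked, m: 0 fully home (inward), 0.042 fully drawn back. Slides along the mark's x axis, friction 2.5 N, stays where left. Starts at 0 to 0.010 with no arm under it; it then keeps the arm from the mark, and lets it pass once drawn back 0.025 or more.
- lock_a_tab (a point): in the lock's upright thumb tab; x axis outward like the mark's. The tab is a steel plate 10 mm thick (x), 36 mm wide (y), from 42 mm below to 14 mm above this point, which is its middle in x and y and lies, at home, 113 mm from the knob's axis. Guide rails beside and outside it, to 171 mm from the axis, lie 30 mm below this point.
- knob_b (a joint): angle of the other regulator's knob, which is set and locked: leave it
- lock_b (a joint): slide of the other regulator's lock, m, home at 0: leave it
- knob_b_arm (a point): point on the other regulator's pointer arm, like knob_a_arm; the two regulators are alike, stand 200 mm apart on one base plate and may be either way round
- lock_b_tab (a point): thumb tab of the other regulator's lock, like lock_a_tab
- base: steel base plate of the manifold, 310 x 500 x 10 mm, with manifold bar and pressure gauge along its rear (up to 140 mm high, 80 to 145 mm behind the origin). Origin on the bench midway between the two knobs' axes, each 100 mm to one side along y; x to the rear, away from the robot.
- nut: brass union nut, 30 mm across flats, 24 mm high, standing on the base plate between the regulators, towards the robot; leave it; origin under its centre
- jar: white jar, 42 mm diameter, 62 mm high, on the base plate between the regulators, to the rear; leave it; origin under its centre
- beaker: glass beaker, 54 mm diameter, 70 mm high, on the base plate's front left corner; leave it; origin under its centre
- wrench: open-ended steel wrench, 190 mm long, lying flat on the bench in front of the base plate; leave it
- flask: glass conical flask, 90 mm foot diameter, 136 mm high, left of the base plate; leave it; origin under its centre
- washbottle: white wash bottle, 72 mm diameter, 200 mm high with its spout, right of the base plate; leave it; origin under its centre
- knob_a_axis (a point): on the upright axis of the knob to be set, at the middle height of its arm; x axis outward along the arm, z up. The knob's top is 15 mm above this point; a flat steel quadrant plate lies 17 mm below it, under the arm's whole sweep, to 105 mm from the axis.
- lock_a_top (a point): centre of the flat top of the lock's inverted steel channel, which joins the tab's inner side: 40 mm long (x), 31 mm wide, open below and at its inner end, inside 22 mm wide. At home it covers 68 to 108 mm from the knob's axis; the tab rises 29 mm above this top.

How it is judged:
On the way, in this order (a step that is already met when the one before it is completed fails the run):
1. the lock is drawn back clear of the arm's path (24 mm or more out from home) (value of joint lock_a above 0.024 m), for 0.1 s.
2. with the lock still drawn back, the pointer arm stands still on the set mark (within 0.06 rad, about 3.4 degrees) (angle between the x axis of knob_a_arm and the x axis of mark_a_line, either way round below 0.06 rad and value of joint lock_a above 0.02 m and velocity of joint knob_a between -0.05 and 0.05 rad/s), for 0.2 s.
At the end, for the whole second after the job is handed in: the pointer arm is at rest within 0.06 rad (3.4 degrees) of the set mark, and its lock is over it, within 3 mm of fully home; the other regulator is still locked: its lock within 4 mm of home, its arm within 0.07 rad of its mark (angle between the x axis of knob_a_arm and the x axis of mark_a_line, either way round below 0.06 rad and value of joint lock_a below 0.003 m and velocity of joint knob_a between -0.03 and 0.03 rad/s and value of joint lock_b below 0.004 m and angle between the x axis of knob_b_arm and the x axis of lock_b_tab, either way round below 0.07 rad); the robot touches nothing.
It fails at once if the other regulator's lock is drawn back by more than 6 mm (value of joint lock_b above 0.006 m).
It fails at once if a bystander (nut, jar, beaker, wrench, flask, wash bottle) is shifted by more than 20 mm (distance of any of nut, jar, beaker, wrench, flask, washbottle from where it was at the start of the episode above 0.02 m).
It fails at once if a standing bystander is tipped over (more than 0.4 rad) (angle between any of nut, jar, beaker, flask, washbottle's own z axis and vertical above 0.4 rad).
It also fails if it takes over 54 s, if anything falls off the work surface, if the arm or the gripper's body presses on something with over 40 N, if the wrist force passes 120 N, or if a joint passes its speed limit or range.

### The arm

A 7-joint arm with a two-finger parallel gripper is mounted at the origin on the work surface. World frame = base frame: x ahead of the robot, y to its left, z up, the work surface at z = 0. Lengths are in m, angles in rad, forces in N, time in s.
With the tool pointing down it reaches from about 0.35 to 0.9 m from the base axis. Payload 8.1 kg.
Tool frame: the origin (TCP) lies midway between the tips of the shut fingers; the grasp point (between the pads) lies 19 mm behind it; x points along the fingers, y is the direction in which the jaws open and shut, and the axes are right-handed (so a half turn about x gives the same grasp; the last joint's range is limited). The gripper opens to 85 mm and grips with 20 to 120 N. Pads are 22 mm wide; open, the fingers measure 114 mm over their backs; the gripper's body (76 mm by 85 mm) begins 54 mm behind the grasp point. The pads swing forward as they close: fully open they stand 13 mm farther back than shut.
Start: joints at [-1.448, 0.434, 0.025, 1.573, -0.012, 1.134, -0.075], TCP at [0.14, 0.609, 0.231] pointing down, gripper open.
Joint ranges: [-2.62, 2.62], [-0.44, 2.09], [-1.27, 1.32], [0.08, 2.57], [-1.32, 4.46], [0.12, 2], [-2.74, 2.74]. Speed limits (rad/s): [2.22, 2.22, 3.01, 3.01, 3.14, 3.14, 3.14].

### API

Orientations are given as a rotation vector (axis times angle).
In Python, from station import observe, read_camera, camera_info, finish_job gives the robot as it stands.
- The arm moves only by the tool apply_moves, never from a script. Its argument "rows" is a list of rows, each a list of 6 numbers: the shift along the world's x, y, z in m, then the turn, a rotation vector about the world's x, y, z in degrees. In form: [[dx, dy, dz, ax, ay, az], ...]. A call has 1 to 20 rows; each row shifts and turns the commanded pose from where the row before left it; what a row does not reach is not made up. A row lasts 1/10 s, in which the tool goes at most 50 mm and 8.59 degrees, less where a joint would pass 70% of its speed; a pose out of reach is approached as far as the arm can. A call with a gripper value outside its range is refused whole. "jaw" is the opening in per cent of the stroke, from 0 (shut) to 100 (fully open), set as the call begins (left out, the last holds). The fingers move at their own pace and stop on an object; "squeeze" is the grip in N (left out, the last holds). Time passes only in rows, so rows that do not move let the fingers close. It gives the time, the measured TCP pose, the force and the opening at its end, in the units of the state.
- observe(): the state, without advancing time (a new reading comes with each control period).
- read_camera(name): name is "side" or "top"; returns the picture (420x560x3 uint8, blue, green, red); there is no depth.
- camera_info(name): a dict with "fx", "fy", "cx", "cy" (pixels), "origin" and "rotation" of the camera in the world. Camera axes: x right, y down, z forward; pixel columns grow to the right and rows downward; lengths in m; the calibration is good to about 2 mm. A picture is of the moment at which its call begins. camera_info takes no time and is no camera call.
- finish_job(): hands the job in, once; it reports no verdict.
The state is a dict: "t": time; "joints": joint angles; "joint_velocities": joint speeds; "joint_efforts": joint torques, N m; "tool_pos": TCP position; "ee_rot": TCP orientation; "wrist_force": force on the tool from outside, world axes, zero at the start; "wrist_torque": the same for the moment, N m; "opening": finger opening in m.
Only numpy, scipy, OpenCV 4.12 (cv2) and the standard library are available. Lean on these libraries where they do the work, as an engineer would, in place of code of your own. Each camera call takes 0.05 s, during which the arm holds its last target.

## Working session

There is one attempt and no reset: what is moved stays moved. The work goes in short steps, Python scripts to look and compute and a tool call to move; the robot and the scene stay as the last step left them, time stands still between calls to the robot, and variables do not carry over. Pictures are saved under pics/ and viewed, and the job is handed in when it is done.

Besides the shell and the picture viewer there is one more tool, called after ">>>" as name(argument=value, ...), one argument or row to a line, values as JSON. apply_moves: Moves the arm, as the interface text tells. Its arguments: {"type":"object","properties":{"rows":{"type":"array","items":{"type":"array","items":{"type":"number"}}},"jaw":{"type":"number"},"squeeze":{"type":"number"}},"required":["rows"]}

```bash
mkdir -p pics
python3 - <<'E'
from station import *
import cv2
for n in("side","top"):
    cv2.imwrite(f"pics/{n}0.png",read_camera(n)); c=camera_info(n); print(n,c)
s=observe(); print({k:s[k] for k in("t","tool_pos","ee_rot","opening")})
E
```

```text
side {'fx': 384.7410299286684, 'fy': 384.7410299286684, 'cx': 277.50884304002153, 'cy': 206.24886193209727, 'origin': array([ 0.12327388, -0.48643254,  0.57739792]), 'rotation': array([-2.09060155,  0.71782295, -0.39125611])}
top {'fx': 394.26167763672083, 'fy': 394.26167763672083, 'cx': 280.6616726188949, 'cy': 211.42247131880612, 'origin': array([0.37294486, 0.03733117, 1.0530979 ]), 'rotation': array([-2.18613982,  2.03603976, -0.21034106])}
{'t': 0.1, 'tool_pos': array([0.13989144, 0.60867781, 0.23061708]), 'ee_rot': array([ 0.17620627,  1.56352003, -0.17843759]), 'opening': 0.08506386682967675}
```

View pics/top0.png

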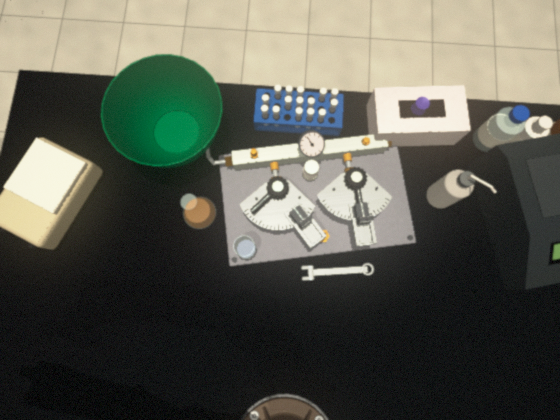

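View pics/side0.png

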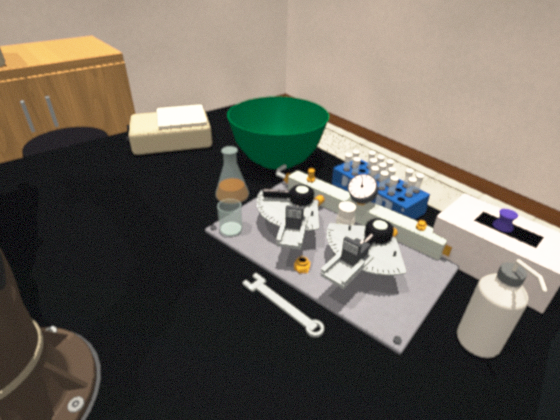

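The left regulator (knob near pixel 278,187 in the top view) is off its lock. The right one (356,178) is locked. I'll enlarge both views.

Run:
```python
import cv2
a=cv2.imread("pics/top0.png")[150:270,215:345]; cv2.imwrite("pics/topc.png",cv2.resize(a,None,fx=5,fy=5,interpolation=cv2.INTER_CUBIC)[:600])
a=cv2.imread("pics/side0.png")[170:290,200:330]; cv2.imwrite("pics/sidec.png",cv2.resize(a,None,fx=5,fy=5,interpolation=cv2.INTER_CUBIC))
a=cv2.imread("pics/top0.png")[130:250,300:430]; cv2.imwrite("pics/topb.png",cv2.resize(a,None,fx=5,fy=5,interpolation=cv2.INTER_CUBIC))
```

```text
(no output)
```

View pics/topc.png

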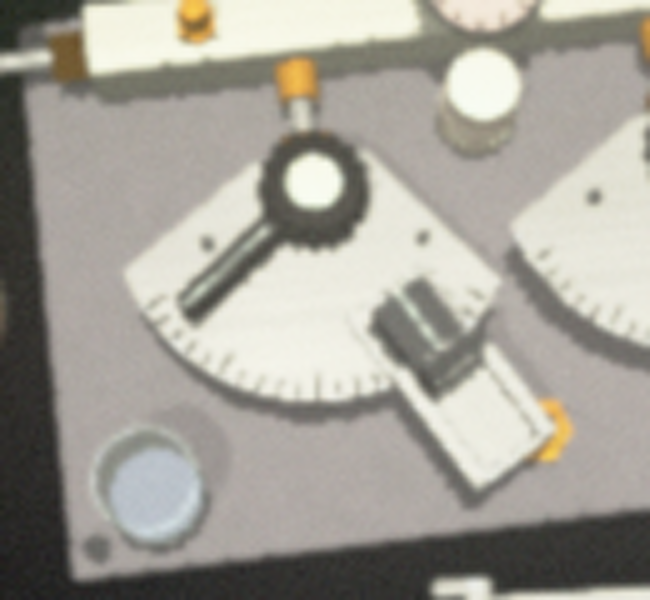

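View pics/sidec.png

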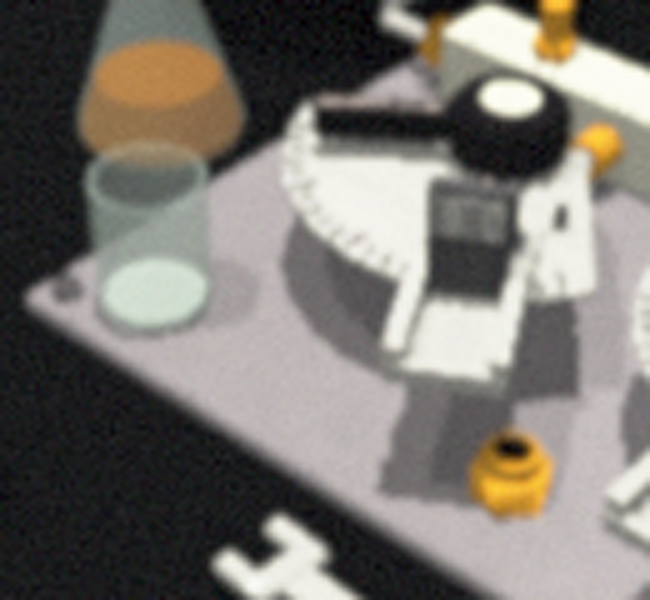

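View pics/topb.png

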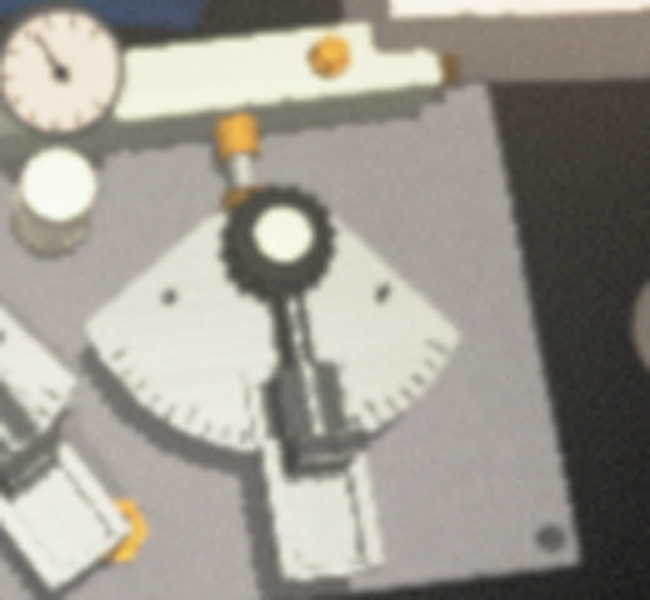

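Run:
```python
import cv2
a=cv2.imread("pics/side0.png")[200:360,300:460]; cv2.imwrite("pics/sideb.png",cv2.resize(a,None,fx=3.75,fy=3.75,interpolation=cv2.INTER_CUBIC))
a=cv2.imread("pics/side0.png")[175:255,245:325]; cv2.imwrite("pics/sidea.png",cv2.resize(a,None,fx=7.5,fy=7.5,interpolation=cv2.INTER_CUBIC))
a=cv2.imread("pics/top0.png")[175:255,245:335]; cv2.imwrite("pics/topa.png",cv2.resize(a,None,fx=7.5,fy=7.5,interpolation=cv2.INTER_CUBIC))
```

```text
(no output)
```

View pics/sideb.png

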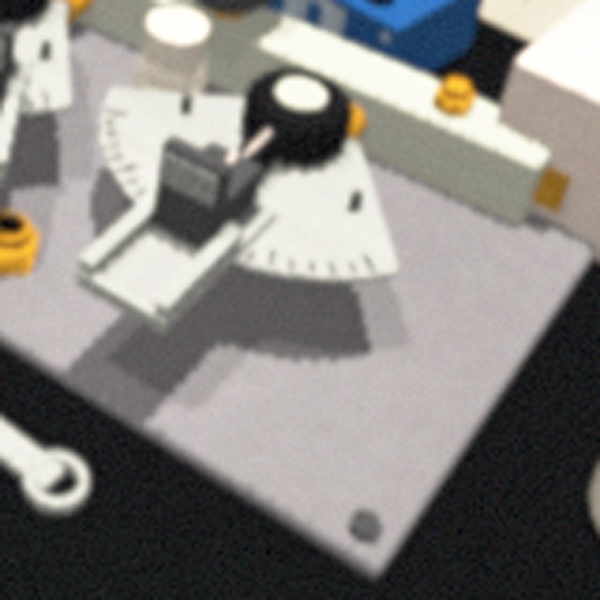

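View pics/sidea.png

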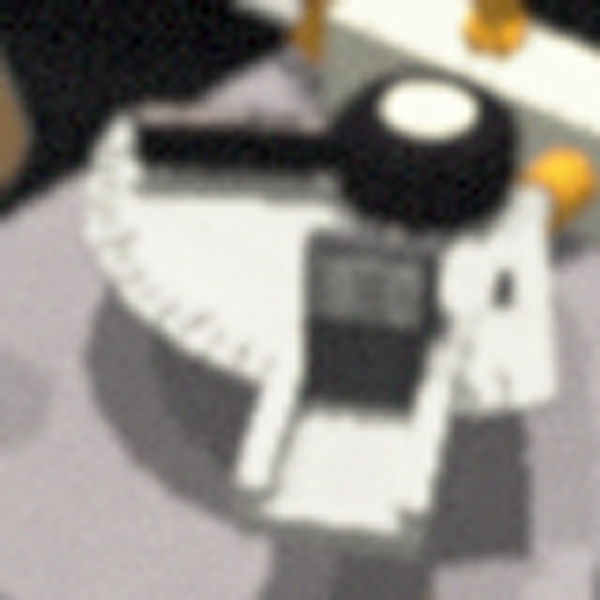

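View pics/topa.png

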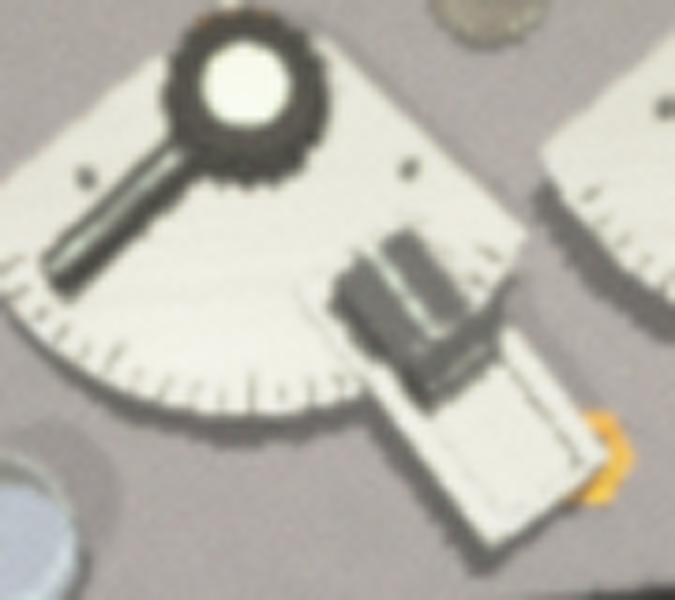

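```bash
cat > g.py <<'E'
import numpy as np,cv2
from scipy.spatial.transform import Rotation as R
from scipy.optimize import least_squares
from station import camera_info
C={n:camera_info(n) for n in("top","side")}
def proj(n,p):
    c=C[n]; q=R.from_rotvec(c["rotation"]).inv().apply(np.atleast_2d(p)-c["origin"])
    return np.c_[c["fx"]*q[:,0]/q[:,2]+c["cx"],c["fy"]*q[:,1]/q[:,2]+c["cy"]]
def crop(x,y,s,ox,oy): return np.array([(x+.5)/s-.5+ox,(y+.5)/s-.5+oy])
ta=lambda x,y:crop(x,y,7.5,245,175); sa=lambda x,y:crop(x,y,7.5,245,175)
tb=lambda x,y:crop(x,y,5,300,130); sb=lambda x,y:crop(x,y,3.75,300,200)
tc=lambda x,y:crop(x,y,5,215,150); sc=lambda x,y:crop(x,y,5,200,170)
# params: bx,by,yaw,h,mark,lock,tp(rel h),arm
def model(P):
    bx,by,yaw,h,mk,lk,tp,arm=P
    B=lambda x,y,z: np.array([bx+x*np.cos(yaw)-y*np.sin(yaw),by+x*np.sin(yaw)+y*np.cos(yaw),z])
    def rg(ang,r,l,z,side=.1):
        a=B(0,side,0); return np.array([a[0]+r*np.cos(ang)-l*np.sin(ang),a[1]+r*np.sin(ang)+l*np.cos(ang),h+z])
    return B,rg
def obs(P):
    B,rg=model(P); bx,by,yaw,h,mk,lk,tp,arm=P
    return [
    ("top",ta(245,85),rg(mk,0,0,.015)),("side",sa(428,108),rg(mk,0,0,.015)),
    ("top",tb(283,234),rg(mk,0,0,.015,-.1)),("side",sb(300,95),rg(mk,0,0,.015,-.1)),
    ("top",ta(58,278),rg(arm,.092,0,.009)),
    ("top",ta(487,548),rg(mk,.171,-.025,tp-.03)),("top",ta(607,458),rg(mk,.171,.025,tp-.03)),
    ("top",ta(437,335),rg(mk,.108+lk,0,tp-.015)),("top",ta(370,245),rg(mk,.068+lk,0,tp-.015)),
    ("side",sa(310,232),rg(mk,.113+lk,-.018,tp+.014)),("side",sa(432,252),rg(mk,.113+lk,.018,tp+.014)),
    ]
E
python3 - <<'E'
from g import *
def f(P): return np.concatenate([ (proj(n,p)[0]-q) for n,q,p in obs(P)])
r=least_squares(f,[.62,0,0,.06,np.pi+.6,.005,.03,np.pi-.6],loss="soft_l1")
print(np.round(r.x,4)); e=f(r.x).reshape(-1,2); print(np.round(e,2))
P=r.x
B,rg=model(P)
print("axis",rg(P[4],0,0,0),"tab",rg(P[4],.113+P[5],0,P[6]), "arm70",rg(P[7],.07,0,0))
import json; json.dump(list(P),open("P.json","w"))
E
```

```text
[ 6.5360e-01 -3.7000e-02  1.8800e-01  8.6400e-02  3.8336e+00 -6.0000e-04
  2.8500e-02  2.4563e+00]
[[ 0.32 -0.73]
 [-0.06  0.27]
 [ 0.44 -0.16]
 [-0.18 -0.03]
 [-0.23  0.25]
 [ 0.16 -0.37]
 [ 0.4  -0.09]
 [ 0.1   0.45]
 [-0.52 -0.49]
 [-1.16  0.22]
 [ 0.07 -0.12]]
axis [0.6349111  0.06124874 0.08637989] tab [ 0.54835046 -0.0104797   0.11487915] arm70 [0.58071333 0.10555001 0.08637989]
```

Run:
```python
from g import *
from station import observe
import json
s=observe(); M=R.from_rotvec(s["ee_rot"]).as_matrix(); print(M.round(3)); print("jaw deg",np.degrees(np.arctan2(M[1,1],M[0,1])))
P=json.load(open("P.json")); B,rg=model(P)
for n in("top","side"):
    im=cv2.imread(f"pics/{n}0.png"); S=4; x0,y0=(215,130) if n=="top" else (220,165)
    im=cv2.resize(im[y0:y0+130,x0:x0+190],None,fx=S,fy=S,interpolation=cv2.INTER_CUBIC)
    def pl(pts,col):
        q=(proj(n,np.array(pts))-[x0,y0]+.5)*S-.5
        cv2.polylines(im,[q.round().astype(int)],True,col,1)
    mk,lk,tp,arm=P[4:]
    box=lambda a,r0,r1,w,z:[rg(a,r0,-w,z),rg(a,r1,-w,z),rg(a,r1,w,z),rg(a,r0,w,z)]
    pl(box(mk,.062,.171,.025,-.011),(0,0,255)); pl(box(mk,.108+lk,.118+lk,.018,tp+.014),(0,255,0));pl(box(mk,.068+lk,.108+lk,.0155,tp-.015),(255,0,0)); pl(box(arm,.02,.092,.007,.009),(0,255,255)); pl([rg(t,.026,0,.015) for t in np.arange(0,6.28,.3)],(255,0,255))
    cv2.imwrite(f"pics/ov_{n}.png",im)
```

```text
[[-0.     0.224  0.975]
 [-0.001  0.975 -0.224]
 [-1.    -0.001  0.   ]]
jaw deg 77.05918191597058
```

View pics/ov_top.png

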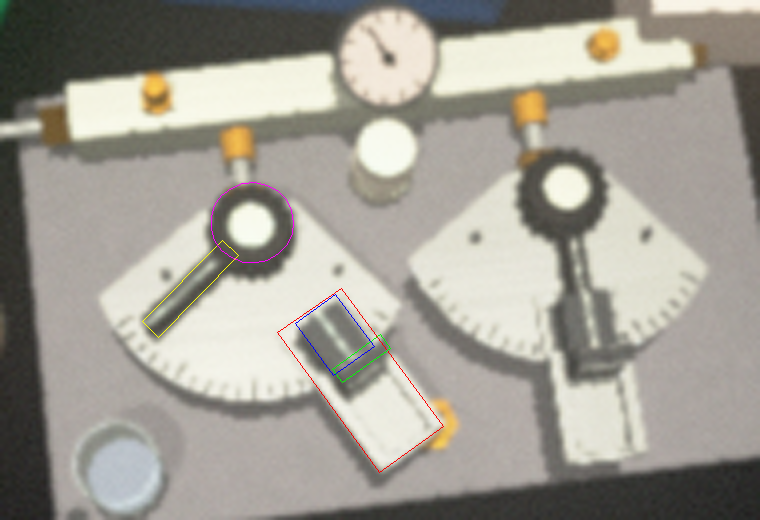

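View pics/ov_side.png

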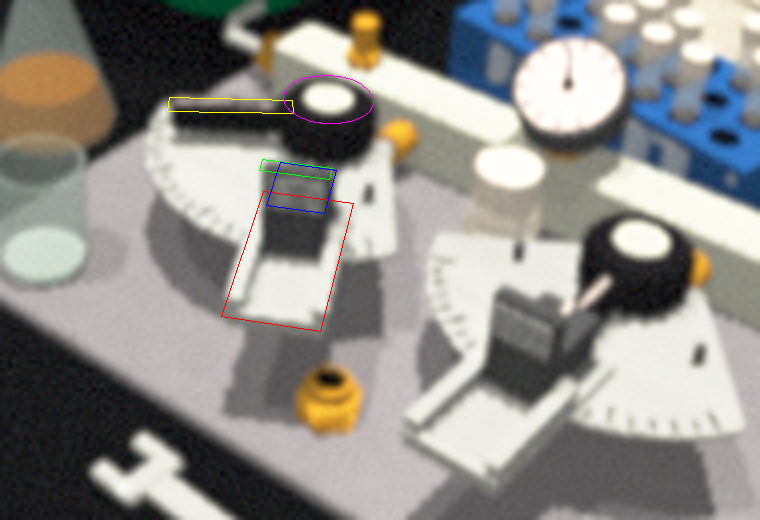

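>>> apply_moves(
  rows=[
    [0.02,-0.031,0,0,0,-1.87],
    [0.02,-0.031,0,0,0,-1.87],
    [0.02,-0.031,0,0,0,-1.87],
    [0.02,-0.031,0,0,0,-1.87],
    [0.02,-0.031,0,0,0,-1.87],
    [0.02,-0.031,0,0,0,-1.87],
    [0.02,-0.031,0,0,0,-1.87],
    [0.02,-0.031,0,0,0,-1.87],
    [0.02,-0.031,0,0,0,-1.87],
    [0.02,-0.031,0,0,0,-1.87],
    [0.02,-0.031,0,0,0,-1.87],
    [0.02,-0.031,0,0,0,-1.87],
    [0.02,-0.031,0,0,0,-1.87],
    [0.02,-0.031,0,0,0,-1.87],
    [0.02,-0.031,0,0,0,-1.87],
    [0.02,-0.031,0,0,0,-1.87],
    [0.02,-0.031,0,0,0,-1.87],
    [0.02,-0.031,0,0,0,-1.87],
    [0.02,-0.031,0,0,0,-1.87],
    [0.026,-0.0325,0,0,0,-1.87],
  ],
  jaw=35,
  squeeze=20,
)

```text
t: 2.1
tool_pos: [0.546, -0.0134, 0.2311]
ee_rot: [0.687, 1.46, -0.686]
wrist_force: [0.5, 0.6, -0.3]
opening: 0.03
```

>>> apply_moves(
  rows=[
    [0,0,-0.02,0,0,0],
    [0,0,-0.02,0,0,0],
    [0,0,-0.02,0,0,0],
    [0,0,-0.016,0,0,0],
    [0,0,0,0,0,0],
  ],
)

```text
t: 2.6
tool_pos: [0.5443, -0.0123, 0.1532]
ee_rot: [0.684, 1.463, -0.688]
wrist_force: [-0.1, 0.6, 0.0]
opening: 0.0301
```

```bash
cat > snap.py <<'E'
import sys
from g import *
from station import *
tag=sys.argv[1]; s=observe(); M=R.from_rotvec(s["ee_rot"]).as_matrix()
print(s["t"],s["tool_pos"],"jaw",np.degrees(np.arctan2(M[1,1],M[0,1])),"F",s["wrist_force"],s["opening"])
for n,(x0,y0) in (("top",(225,160)),("side",(230,165))):
    im=read_camera(n); cv2.imwrite(f"pics/{n}{tag}.png",im)
    cv2.imwrite(f"pics/c{n}{tag}.png",cv2.resize(im[y0:y0+100,x0:x0+125],None,fx=6,fy=6,interpolation=cv2.INTER_CUBIC))
E
python3 snap.py 1
```

```text
2.6 [ 0.54426915 -0.01230491  0.15319059] jaw 39.65581363072652 F [-0.0862541   0.60623598  0.01768095] 0.03007709385684713
```

View pics/ctop1.png

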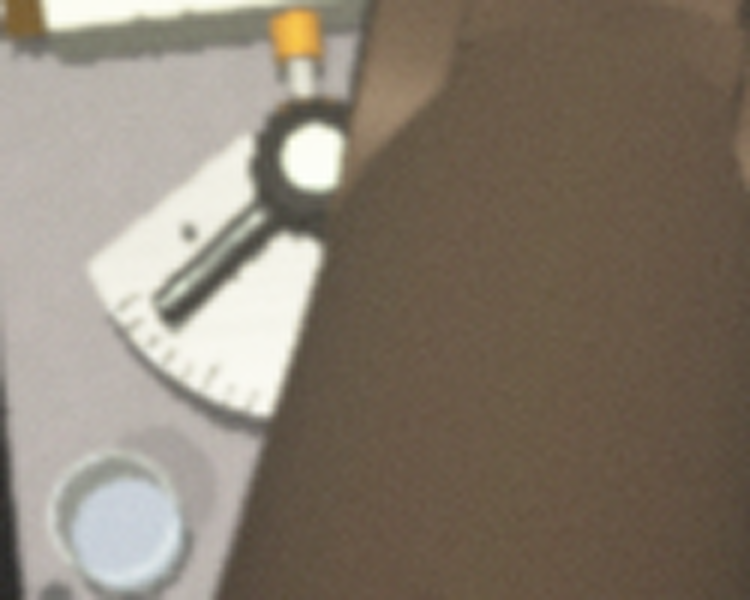

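View pics/cside1.png

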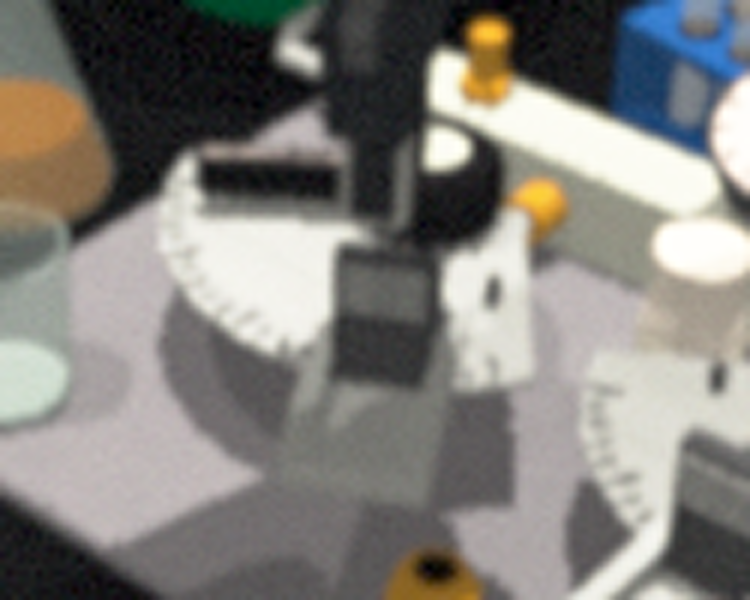

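Run:
```python
from g import *
d=np.array([-.77,-.638,0]); t=np.array([.5443,-.0123,.1532])
for o in(-.0295,-.015,0,.015,.0295):
    for z in (0,.013): print(o,z,((proj("side",t+o*d+[0,0,z])[0]-[230,165])*6).round())
```

```text
-0.0295 0 [393. 151.]
-0.0295 0.013 [395. 118.]
-0.015 0 [386. 174.]
-0.015 0.013 [387. 141.]
0 0 [378. 198.]
0 0.013 [379. 165.]
0.015 0 [370. 223.]
0.015 0.013 [371. 190.]
0.0295 0 [361. 248.]
0.0295 0.013 [363. 214.]
```

>>> apply_moves(
  rows=[
    [0,0,-0.015,0,0,0],
    [0,0,-0.015,0,0,0],
    [0,0,-0.01,0,0,0],
    [0,0,-0.007,0,0,0],
    [0,0,0,0,0,0],
  ],
)

```text
t: 3.2
tool_pos: [0.5457, -0.0123, 0.108]
ee_rot: [0.686, 1.46, -0.686]
wrist_force: [0.3, -0.5, -0.1]
opening: 0.0301
```

```bash
python3 snap.py 2
```

```text
3.2 [ 0.54574656 -0.01231657  0.10803387] jaw 39.66143770589579 F [ 0.27980703 -0.46036551 -0.06870674] 0.030052384274596878
```

View pics/cside2.png

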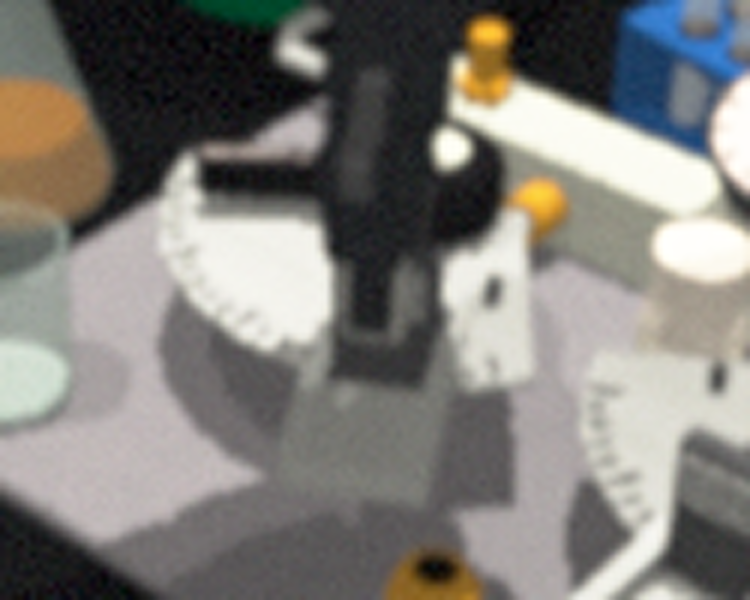

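>>> apply_moves(
  rows=[
    [-0.0039,-0.0032,0,0,0,0],
    [-0.0039,-0.0032,0,0,0,0],
    [-0.0039,-0.0032,0,0,0,0],
    [-0.0039,-0.0032,0,0,0,0],
    [-0.0039,-0.0032,0,0,0,0],
    [-0.0039,-0.0032,0,0,0,0],
    [-0.0039,-0.0032,0,0,0,0],
    [-0.0039,-0.0032,0,0,0,0],
    [-0.0039,-0.0032,0,0,0,0],
    [0,0,0,0,0,0],
  ],
)

```text
t: 4.3
tool_pos: [0.5098, -0.0418, 0.1082]
ee_rot: [0.686, 1.461, -0.687]
wrist_force: [-0.4, -0.8, -0.3]
opening: 0.0301
```

```bash
python3 snap.py 3
```

```text
4.3 [ 0.50975438 -0.04175426  0.10817854] jaw 39.610953961121275 F [-0.4321779  -0.7918457  -0.25449218] 0.030061561340889414
```

View pics/cside3.png

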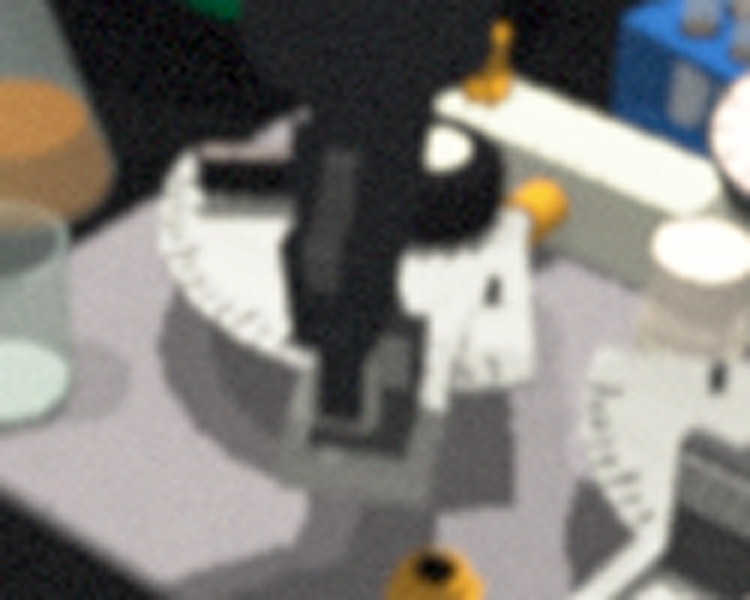

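>>> apply_moves(
  rows=[
    [0,0,0.02,0,0,0],
    [0,0,0.02,0,0,0],
    [0,0,0.02,0,0,0],
    [0.0197,0.0352,0,0,0,2.8],
    [0.0197,0.0352,0,0,0,2.8],
    [0.0197,0.0352,0,0,0,2.8],
    [0.0197,0.0352,0,0,0,2.7],
    [0,0,-0.015,0,0,0],
    [0,0,0,0,0,0],
  ],
  jaw=45,
)

```text
t: 5.3
tool_pos: [0.588, 0.1007, 0.151]
ee_rot: [0.532, 1.508, -0.537]
wrist_force: [-0.5, -1.1, -0.0]
opening: 0.0385
```

```bash
python3 snap.py 4
```

```text
5.3 [0.58797673 0.10066603 0.15098372] jaw 50.893235102376906 F [-0.51232924 -1.0847627  -0.01224018] 0.03850640469054133
```

View pics/cside4.png

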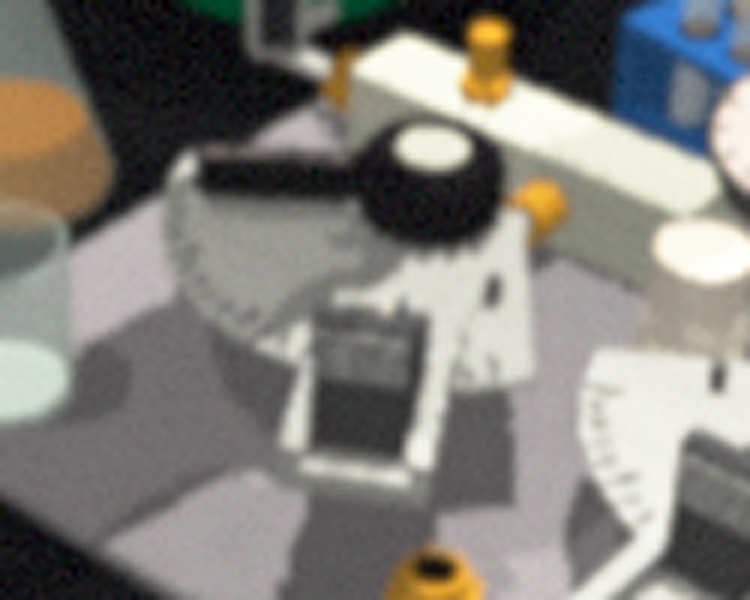

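View pics/ctop4.png

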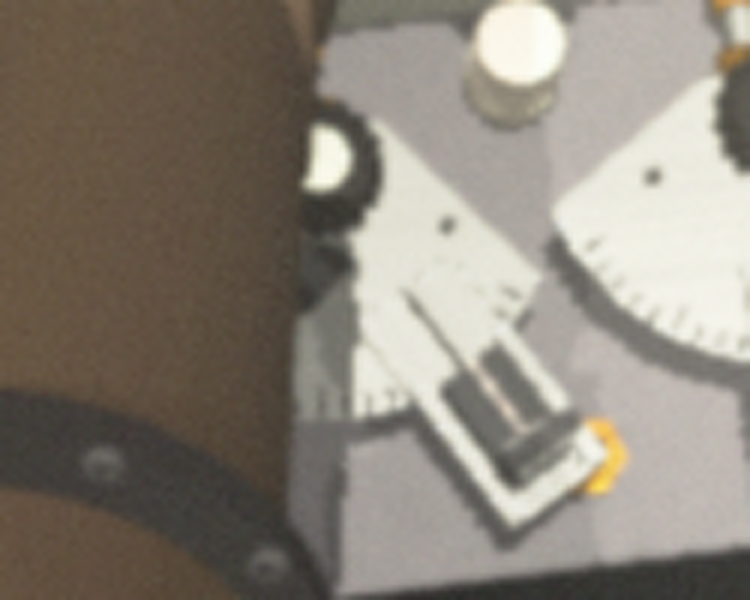

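```bash
cat >> g.py <<'E'
def unproj(n,uv,z):
    c=C[n]; d=R.from_rotvec(c["rotation"]).apply([(uv[0]-c["cx"])/c["fx"],(uv[1]-c["cy"])/c["fy"],1]); o=np.array(c["origin"])
    return o+d*(z-o[2])/d[2]
E
python3 - <<'E'
from g import *
print((proj("side",[.588,.1007,.151])-[230,165])*6)
f=lambda x,y:crop(x,y,6,225,160)
a=unproj("top",f(408,292),.0754);b=unproj("top",f(470,365),.0754);print(a,b,np.degrees(np.arctan2(*(b-a)[1::-1])))
k=unproj("top",crop(245,85,7.5,245,175),.1014);print(k)
for z in(.0754,):
  for p in(a,b): print(np.hypot(*(p-k)[:2]),np.degrees(np.arctan2(*(p-k)[1::-1])))
n=unproj("top",crop(58,278,7.5,245,175),.0954); print(np.hypot(*(n-k)[:2]),np.degrees(np.arctan2(*(n-k)[1::-1])))
n=unproj("top",f(168,305),.0954); print(np.hypot(*(n-k)[:2]),np.degrees(np.arctan2(*(n-k)[1::-1])))
E
```

```text
[[271.05838489  28.11206613]]
[0.58435666 0.01950628 0.0754    ] [ 0.55491783 -0.00850186  0.0754    ] -136.4266335477054
[0.63297512 0.06191917 0.1014    ]
0.06451827013626565 -138.89979238308592
0.10512879231403005 -137.944134432758
0.08922820242685299 140.2735210771453
0.08656374422921476 139.1764799316739
```

>>> apply_moves(
  rows=[
    [0,-0.0008,-0.02,0,0,-0.4],
    [0,0,-0.02,0,0,0],
    [0,0,-0.015,0,0,0],
    [0,0,-0.01,0,0,0],
    [0,0,-0.004,0,0,0],
    [0,0,0,0,0,0],
  ],
)

```text
t: 6.0
tool_pos: [0.5895, 0.0983, 0.0844]
ee_rot: [0.542, 1.502, -0.542]
wrist_force: [0.5, 1.1, 0.3]
opening: 0.0383
```

```bash
python3 snap.py 5
```

```text
6.0 [0.5895345  0.09830948 0.08444818] jaw 50.30979283763503 F [0.47258836 1.11700927 0.33027922] 0.0382547840816091
```

View pics/cside5.png

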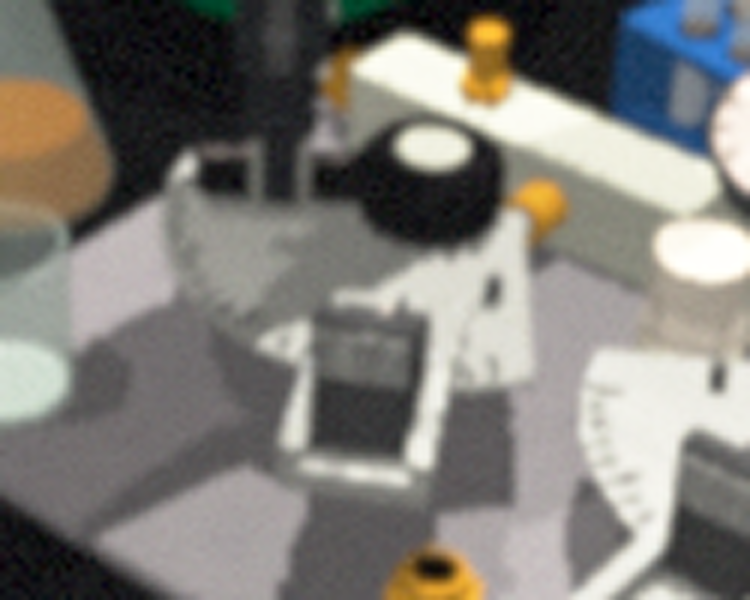

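>>> apply_moves(
  rows=[
    [0,0,-0.002,0,0,0],
    [0,0,0,0,0,0],
    [0,0,0,0,0,0],
    [0,0,0,0,0,0],
    [0,0,0,0,0,0],
    [0,0,0,0,0,0],
  ],
  jaw=0,
  squeeze=25,
)

```text
t: 6.7
tool_pos: [0.59, 0.0991, 0.0828]
ee_rot: [0.542, 1.502, -0.541]
wrist_force: [-1.1, 1.6, 6.3]
opening: 0.0132
```

Run:
```python
from g import *
c=np.array([.634,.0615]); r=.060
a0=140.3; tot=79.0; N=20
A=np.radians(a0+np.linspace(0,tot,N+1)); p=np.c_[r*np.cos(A),r*np.sin(A)]
print((np.diff(p,axis=0)).round(4).tolist(), tot/N)
```

```text
[[-0.0025, -0.0033], [-0.0023, -0.0034], [-0.0021, -0.0036], [-0.0018, -0.0037], [-0.0015, -0.0038], [-0.0013, -0.0039], [-0.001, -0.004], [-0.0007, -0.0041], [-0.0004, -0.0041], [-0.0002, -0.0041], [0.0001, -0.0041], [0.0004, -0.0041], [0.0007, -0.0041], [0.001, -0.004], [0.0012, -0.0039], [0.0015, -0.0038], [0.0018, -0.0037], [0.002, -0.0036], [0.0023, -0.0035], [0.0025, -0.0033]] 3.95
```

>>> apply_moves(
  rows=[
    [-0.0025,-0.0033,0,0,0,3.95],
    [-0.0023,-0.0034,0,0,0,3.95],
    [-0.0021,-0.0036,0,0,0,3.95],
    [-0.0018,-0.0037,0,0,0,3.95],
    [-0.0015,-0.0038,0,0,0,3.95],
    [-0.0013,-0.0039,0,0,0,3.95],
    [-0.001,-0.004,0,0,0,3.95],
    [-0.0007,-0.0041,0,0,0,3.95],
    [-0.0004,-0.0041,0,0,0,3.95],
    [-0.0002,-0.0041,0,0,0,3.95],
    [0,0,0,0,0,0],
  ],
)

```text
t: 7.8
tool_pos: [0.576, 0.061, 0.0828]
ee_rot: [0.0, 1.57, 0.001]
wrist_force: [-2.1, 1.6, 6.6]
opening: 0.0133
```

```bash
python3 snap.py 6
```

```text
7.8 [0.57598797 0.0609679  0.08278094] jaw 90.0149226687791 F [-2.10044522  1.58092737  6.62220453] 0.01332769103989158
```

View pics/cside6.png

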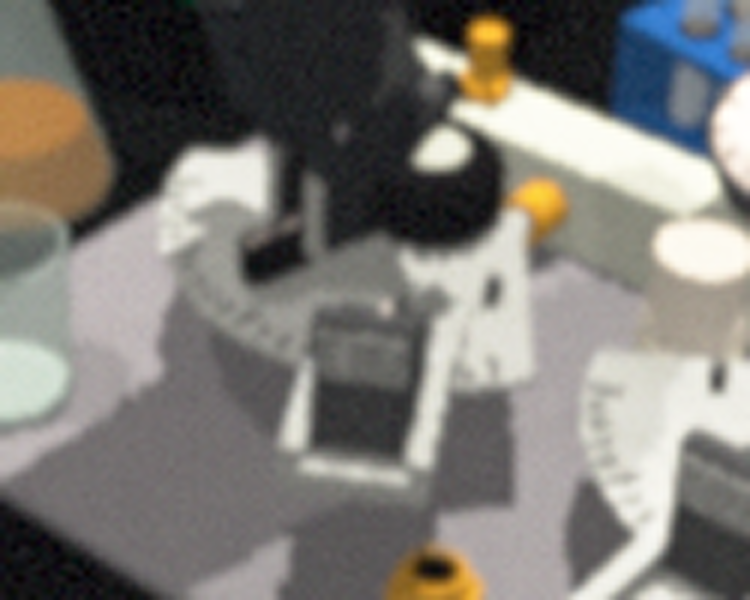

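The pointer arm is gripped and follows the tool, and it now points at about 180°. I'll carry on to about 219.5°.

>>> apply_moves(
  rows=[
    [0.0001,-0.0041,0,0,0,3.95],
    [0.0004,-0.0041,0,0,0,3.95],
    [0.0007,-0.0041,0,0,0,3.95],
    [0.001,-0.004,0,0,0,3.95],
    [0.0012,-0.0039,0,0,0,3.95],
    [0.0015,-0.0038,0,0,0,3.95],
    [0.0018,-0.0037,0,0,0,3.95],
    [0.002,-0.0036,0,0,0,3.95],
    [0.0023,-0.0035,0,0,0,3.95],
    [0.0025,-0.0033,0,0,0,3.95],
    [0,0,0,0,0,0],
    [0,0,0,0,0,0],
    [0,0,0,0,0,0],
  ],
)

```text
t: 9.2
tool_pos: [0.5896, 0.0237, 0.0828]
ee_rot: [-0.538, 1.502, 0.539]
wrist_force: [-1.2, 2.5, 6.4]
opening: 0.013
```

```bash
python3 snap.py 7
```

```text
9.2 [0.5895521  0.02369367 0.08275775] jaw 129.42675525582484 F [-1.24518747  2.48948842  6.37305556] 0.012991852581639905
```

View pics/cside7.png

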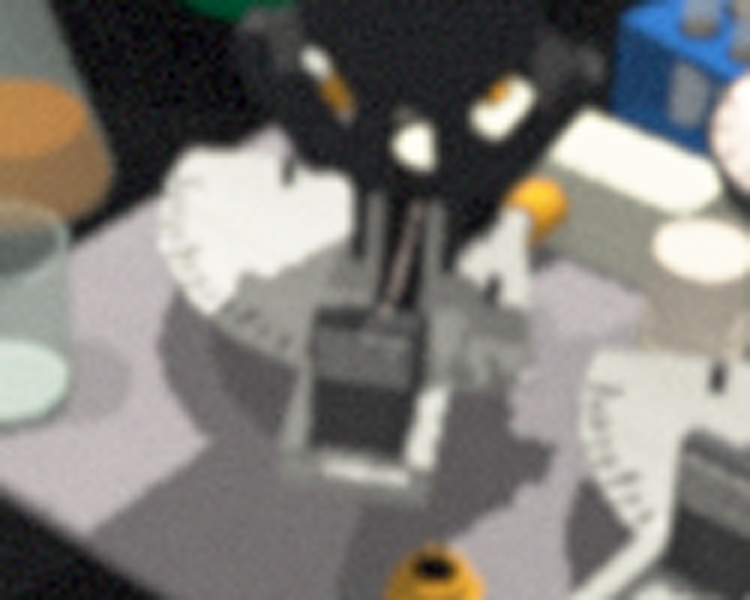

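View pics/ctop7.png

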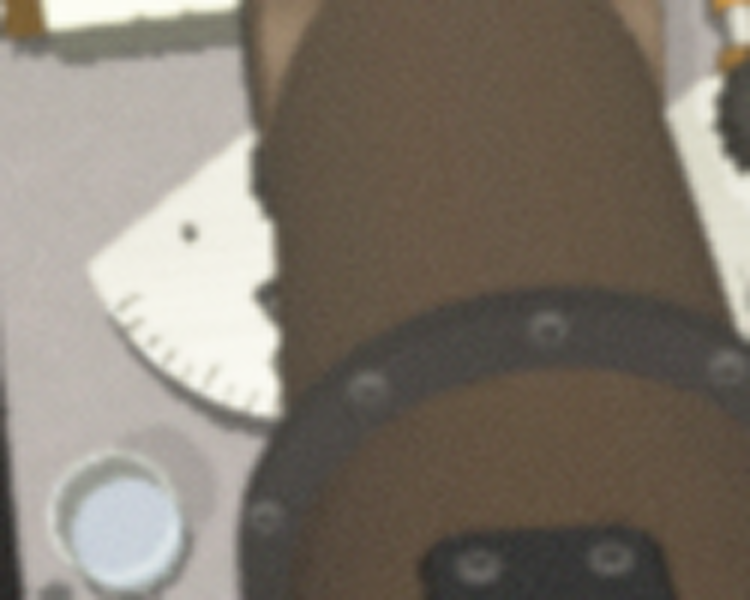

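Run:
```python
from g import *
import cv2
f=lambda x,y:crop(x,y,6,230,165)
a=unproj("side",f(418,208),.0954);b=unproj("side",f(391,303),.0954)
print(a,b,np.degrees(np.arctan2(*(b-a)[1::-1]))%360)
for k in([.634,.0615],[.635,.0612]):
  for p in(a,b): print(np.hypot(*(p[:2]-k)),np.degrees(np.arctan2(*(p[:2]-k)[::-1]))%360)
# lock from side: tab top corners seen
for z in(.1275,.129):
  p,q=unproj("side",f(315,310),z),unproj("side",f(430,322),z); print("tab",p,q,np.hypot(*(p-q)[:2]),np.degrees(np.arctan2(*((p+q)[:2]/2-[.634,.0615])[::-1]))%360, np.hypot(*((p+q)[:2]/2-[.634,.0615])))
```

```text
[0.60963372 0.03986512 0.0954    ] [5.62796237e-01 4.04809464e-04 9.54000000e-02] 220.11394505945333
0.03258502707958558 221.6019522692646
0.0938221623627395 220.63068823543904
0.0331455219778541 220.0662685794711
0.09438982234221607 220.09720319453623
tab [ 0.51120568 -0.01989554  0.1275    ] [ 0.53687725 -0.04763572  0.1275    ] 0.03779612780084445 220.9049290576018 0.14548683310119526
tab [ 0.50991228 -0.02145101  0.129     ] [ 0.53549826 -0.04909871  0.129     ] 0.0376701121216979 221.00815924121272 0.14748521887120336
```

>>> apply_moves(
  rows=[
    [0.0004,-0.0005,0,0,0,0.7],
    [0,0,0,0,0,0],
    [0,0,0,0,0,0],
    [0,0,0,0,0,0],
    [0,0,0,0,0,0],
  ],
)

```text
t: 9.8
tool_pos: [0.5897, 0.0235, 0.0828]
ee_rot: [-0.547, 1.5, 0.549]
wrist_force: [-2.7, 3.3, 6.9]
opening: 0.013
```

>>> apply_moves(
  rows=[
    [0,0,0,0,0,0],
    [0,0,0,0,0,0],
    [0,0,0,0,0,0],
    [0,0,0.015,0,0,0],
    [0,0,0.03,0,0,0],
    [0,0,0.03,0,0,0],
    [0.01,0.04,0,0,0,-8],
    [0,0.04,0,0,0,-8],
    [0,0.04,0,0,0,-8],
    [0,0,0,0,0,0],
  ],
  jaw=42,
)

```text
t: 10.8
tool_pos: [0.5986, 0.1505, 0.157]
ee_rot: [-0.22, 1.559, 0.226]
wrist_force: [0.2, 0.1, 0.1]
opening: 0.036
```

```bash
python3 snap.py 8
```

```text
10.8 [0.59864239 0.15052106 0.15697789] jaw 106.25467944105287 F [0.18933993 0.07823072 0.10293027] 0.03602000015960835
```

View pics/cside8.png

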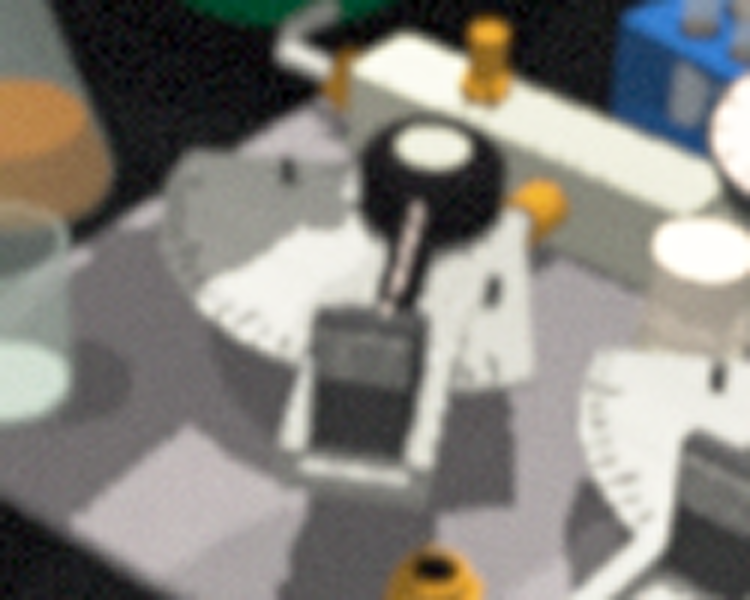

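View pics/ctop8.png

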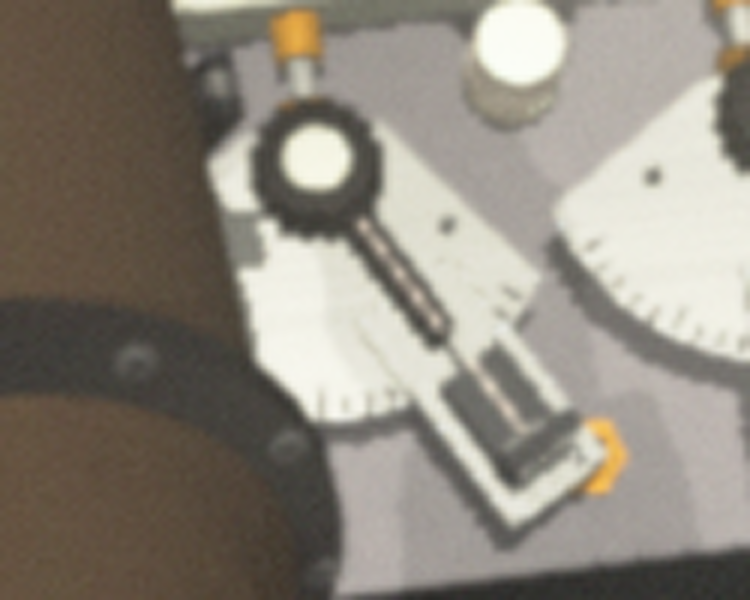

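Run:
```python
import cv2
for t in (8,4):
    im=cv2.imread(f"pics/top{t}.png")[175:235,270:330]; cv2.imwrite(f"pics/z{t}.png",cv2.resize(im,None,fx=10,fy=10,interpolation=cv2.INTER_CUBIC))
```

```text
(no output)
```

View pics/z8.png

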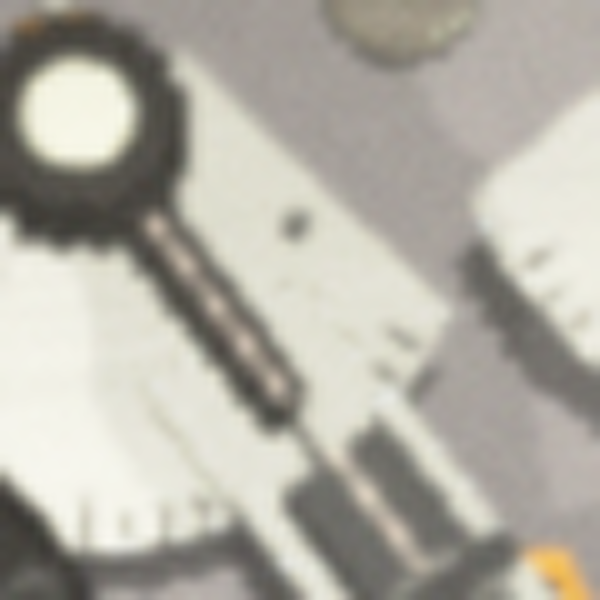

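View pics/z4.png

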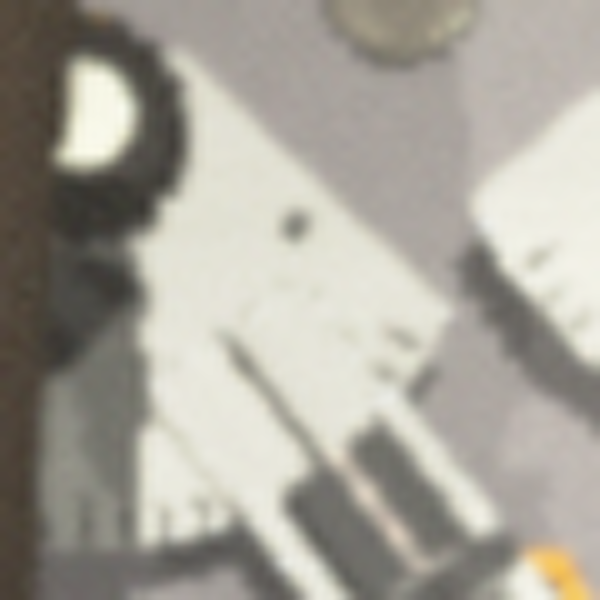

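```bash
cat > lf.py <<'E'
from g import *
def line(img,p0,p1,z,pol,name,hw=3):
    g=cv2.cvtColor(img,cv2.COLOR_BGR2GRAY).astype(float)
    p0=np.array(p0,float);p1=np.array(p1,float);d=(p1-p0)/np.linalg.norm(p1-p0);n=np.array([-d[1],d[0]])
    pts=[]
    t=np.linspace(-hw,hw,41)
    for s in np.arange(0,np.linalg.norm(p1-p0),.5):
        q=(p0+s*d)[None]+t[:,None]*n
        v=cv2.remap(g.astype(np.float32),q[:,0].astype(np.float32)[None],q[:,1].astype(np.float32)[None],cv2.INTER_LINEAR)[0]*pol
        w=np.clip(v-np.percentile(v,60),0,None)
        if w.sum()>0: pts.append(p0+s*d+n*(w@t)/w.sum())
    pts=np.array(pts); vx,vy,x,y=cv2.fitLine(pts.astype(np.float32),cv2.DIST_HUBER,0,.01,.01).ravel()
    if vx*d[0]+vy*d[1]<0: vx,vy=-vx,-vy
    a=unproj("top",(x,y),z);b=unproj("top",(x+10*vx,y+10*vy),z); ang=np.arctan2(*(b-a)[1::-1])
    k=np.array([.634,.0615]); off=(a[:2]-k)@[-np.sin(ang),np.cos(ang)]
    print(name,"angle",round(np.degrees(ang)%360,2),"lateral offset from axis mm",round(off*1e3,2),len(pts))
E
python3 - <<'E'
from lf import *
i8=cv2.imread("pics/top8.png");i4=cv2.imread("pics/top4.png"); f=lambda x,y:crop(x,y,10,270,175)
for hw in(1.2,2,2.5):
    line(i8,f(155,228),f(280,392),.0954,1,"arm line",hw)
    line(i4,f(228,345),f(325,455),.0754,-1,"mark line",hw)
    line(i8,f(345,468),f(418,556),.0999,1,"chan8",hw)
    line(i4,f(345,468),f(418,556),.0999,1,"chan4",hw)
line(i8,f(150,228),f(285,400),.0954,-1,"arm dark",5)
E
```

```text
arm line angle 220.33 lateral offset from axis mm -1.19 42
mark line angle 220.46 lateral offset from axis mm -1.25 30
chan8 angle 220.41 lateral offset from axis mm -0.65 23
chan4 angle 220.07 lateral offset from axis mm 0.09 23
arm line angle 220.3 lateral offset from axis mm -1.14 42
mark line angle 220.47 lateral offset from axis mm -1.22 30
chan8 angle 220.23 lateral offset from axis mm -0.29 23
chan4 angle 219.98 lateral offset from axis mm 0.27 23
arm line angle 221.84 lateral offset from axis mm -1.97 42
mark line angle 220.64 lateral offset from axis mm -1.49 30
chan8 angle 220.29 lateral offset from axis mm -0.4 23
chan4 angle 219.93 lateral offset from axis mm 0.38 23
arm dark angle 220.62 lateral offset from axis mm -6.28 44
```

Arm and mark agree (220.3° against 220.5°). Next is the lock: straddle the tab again and push it home.

>>> apply_moves(
  rows=[
    [-0.0103,-0.0234,0.001,0,0,-8.3],
    [-0.0103,-0.0234,0,0,0,-8.3],
    [-0.0103,-0.0234,0,0,0,-8.3],
    [-0.0103,-0.0234,0,0,0,-8.3],
    [-0.0103,-0.0234,0,0,0,-8.3],
    [-0.0103,-0.0234,0,0,0,-8.3],
    [-0.0103,-0.0234,0,0,0,-8.3],
    [-0.0105,-0.0232,0,0,0,-8.2],
    [0,0,0,0,0,0],
  ],
  jaw=36,
)

```text
t: 11.8
tool_pos: [0.5151, -0.0502, 0.1585]
ee_rot: [0.691, 1.457, -0.695]
wrist_force: [0.5, -0.0, -0.7]
opening: 0.0305
```

```bash
python3 snap.py 9
```

```text
11.8 [ 0.51513009 -0.05023725  0.15849276] jaw 39.14431894987288 F [ 0.45085277 -0.02727693 -0.69280571] 0.030517429876956086
```

View pics/cside9.png

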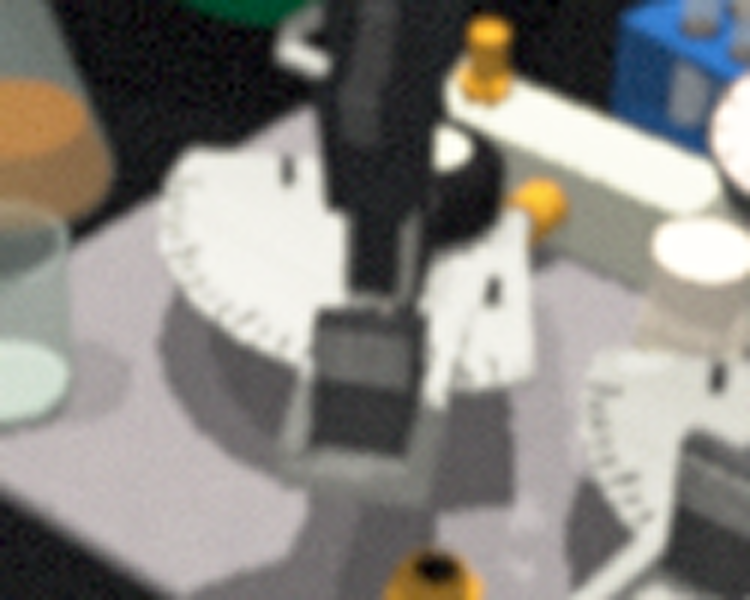

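>>> apply_moves(
  rows=[
    [0,0,0,0,0,0],
    [0,0,0,0,0,0],
    [0,0,0,0,0,0],
  ],
)

```text
t: 12.2
tool_pos: [0.5174, -0.0442, 0.1582]
ee_rot: [0.683, 1.461, -0.683]
wrist_force: [0.3, -0.0, 0.1]
opening: 0.031
```

>>> apply_moves(
  rows=[
    [0.0007,0.0074,0,0,0,0],
    [0,0,-0.015,0,0,0],
    [0,0,-0.01,0,0,0],
    [0,0,-0.01,0,0,0],
    [0,0,-0.01,0,0,0],
    [0,0,-0.005,0,0,0],
    [0,0,0,0,0,0],
    [0,0,0,0,0,0],
  ],
)

```text
t: 13.0
tool_pos: [0.518, -0.0375, 0.1084]
ee_rot: [0.685, 1.46, -0.685]
wrist_force: [-0.6, 0.5, 0.7]
opening: 0.0309
```

```bash
python3 snap.py 10
```

```text
13.0 [ 0.51797959 -0.03748276  0.10841917] jaw 39.74419908817465 F [-0.59052582  0.49705697  0.67848547] 0.03094082653817677
```

View pics/cside10.png

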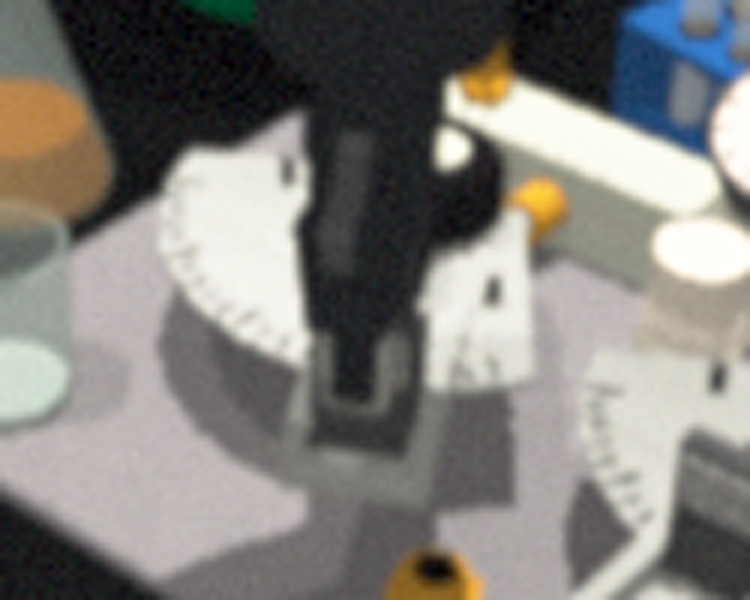

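>>> apply_moves(
  rows=[
    [0.0038,0.0032,0,0,0,0],
    [0.0038,0.0032,0,0,0,0],
    [0.0038,0.0032,0,0,0,0],
    [0.0038,0.0032,0,0,0,0],
    [0.0038,0.0032,0,0,0,0],
    [0.0038,0.0032,0,0,0,0],
    [0.0038,0.0032,0,0,0,0],
    [0.0038,0.0032,0,0,0,0],
    [0,0,0,0,0,0],
  ],
)

```text
t: 14.0
tool_pos: [0.5491, -0.0109, 0.1083]
ee_rot: [0.684, 1.46, -0.683]
wrist_force: [0.3, -0.3, 0.8]
opening: 0.031
```

>>> apply_moves(
  rows=[
    [0.0019,0.0016,0,0,0,0],
    [0.0019,0.0016,0,0,0,0],
    [0,0,0,0,0,0],
  ],
)

```text
t: 14.3
tool_pos: [0.5522, -0.0083, 0.1083]
ee_rot: [0.685, 1.46, -0.684]
wrist_force: [-0.1, 0.2, -0.5]
opening: 0.0307
```

>>> apply_moves(
  rows=[
    [0.0015,0.0013,0,0,0,0],
    [0.0015,0.0013,0,0,0,0],
    [0,0,0,0,0,0],
  ],
)

```text
t: 14.6
tool_pos: [0.5553, -0.0058, 0.1083]
ee_rot: [0.685, 1.46, -0.684]
wrist_force: [-0.2, -0.7, -0.2]
opening: 0.0308
```

```bash
python3 snap.py 11
```

```text
14.6 [ 0.5552725  -0.00577226  0.10827689] jaw 39.76859301409008 F [-0.21693126 -0.72305624 -0.17608309] 0.030795489643046275
```

View pics/cside11.png

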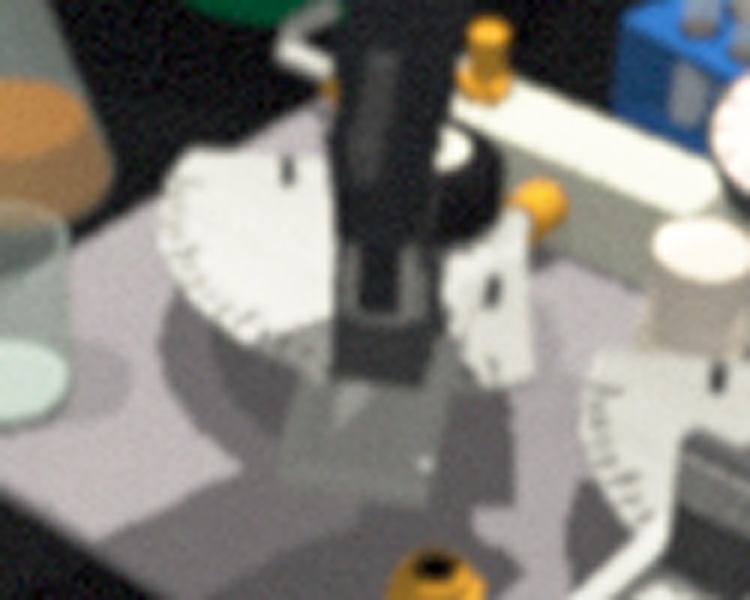

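>>> apply_moves(
  rows=[
    [0.0015,0.0013,0,0,0,0],
    [0,0,0,0,0,0],
  ],
)

```text
t: 14.9
tool_pos: [0.5559, -0.0052, 0.1082]
ee_rot: [0.684, 1.461, -0.686]
wrist_force: [-3.8, -3.1, 2.5]
opening: 0.0308
```

>>> apply_moves(
  rows=[
    [0.0012,0.001,0,0,0,0],
    [0,0,0,0,0,0],
  ],
)

```text
t: 15.1
tool_pos: [0.556, -0.0052, 0.1082]
ee_rot: [0.684, 1.462, -0.688]
wrist_force: [-7.8, -5.1, 6.3]
opening: 0.0309
```

>>> apply_moves(
  rows=[
    [0.0015,0.0013,0,0,0,0],
    [0,0,0,0,0,0],
    [0,0,0,0,0,0],
  ],
)

```text
t: 15.4
tool_pos: [0.556, -0.0051, 0.108]
ee_rot: [0.683, 1.464, -0.691]
wrist_force: [-11.7, -8.9, 10.8]
opening: 0.0306
```

>>> apply_moves(
  rows=[
    [-0.005,-0.0043,0,0,0,0],
    [-0.002,-0.0017,0,0,0,0],
    [0,0,0,0,0,0],
    [0,0,0.015,0,0,0],
    [0,0,0.025,0,0,0],
    [0,0,0.03,0,0,0],
    [0,0,0.03,0,0,0],
    [0,0.05,0.02,0,0,0],
    [0,0.05,0,0,0,0],
    [0,0.05,0,0,0,0],
    [0,0.05,0,0,0,0],
    [0,0,0,0,0,0],
    [0,0,0,0,0,0],
  ],
)

```text
t: 16.7
tool_pos: [0.5521, 0.1902, 0.2266]
ee_rot: [0.682, 1.461, -0.681]
wrist_force: [-0.2, -0.4, 0.1]
opening: 0.0304
```

```bash
python3 snap.py 12
python3 - <<'E'
import cv2
im=cv2.imread("pics/top12.png")[175:235,270:330]; cv2.imwrite("pics/z12.png",cv2.resize(im,None,fx=10,fy=10,interpolation=cv2.INTER_CUBIC))
E
```

```text
16.7 [0.55205274 0.19022649 0.22664551] jaw 39.983397860268596 F [-0.18066765 -0.41515799  0.13765735] 0.030435080406804878
```

View pics/cside12.png

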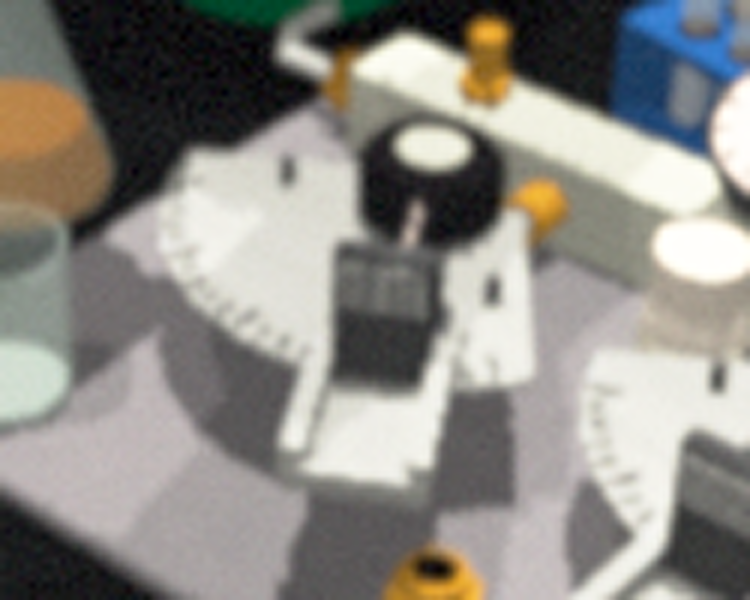

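View pics/top12.png

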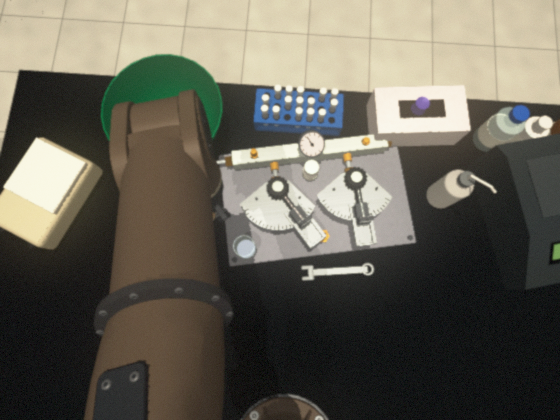

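View pics/z12.png

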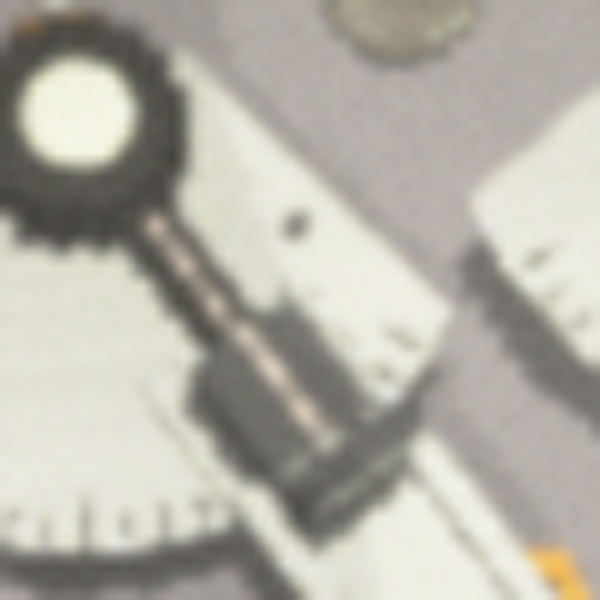

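Run:
```python
import cv2
im=cv2.imread("pics/top12.png")[165:225,335:395]; cv2.imwrite("pics/zb.png",cv2.resize(im,None,fx=10,fy=10,interpolation=cv2.INTER_CUBIC))
im=cv2.imread("pics/top0.png")[175:235,270:330]; cv2.imwrite("pics/z0.png",cv2.resize(im,None,fx=10,fy=10,interpolation=cv2.INTER_CUBIC))
```

```text
(no output)
```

View pics/zb.png

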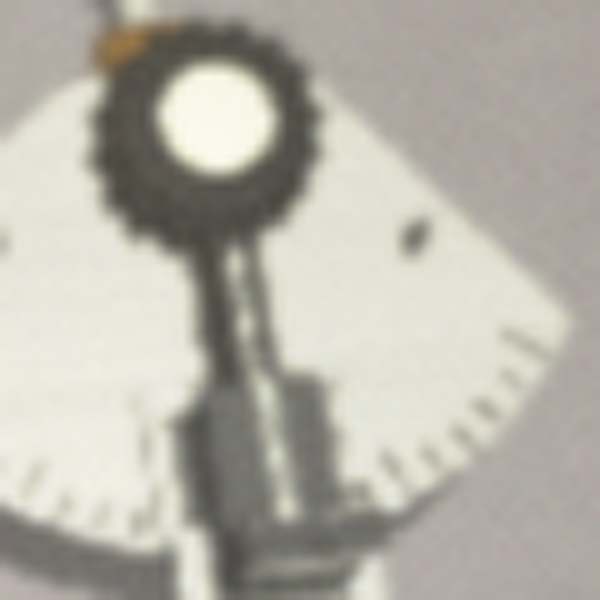

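View pics/z0.png

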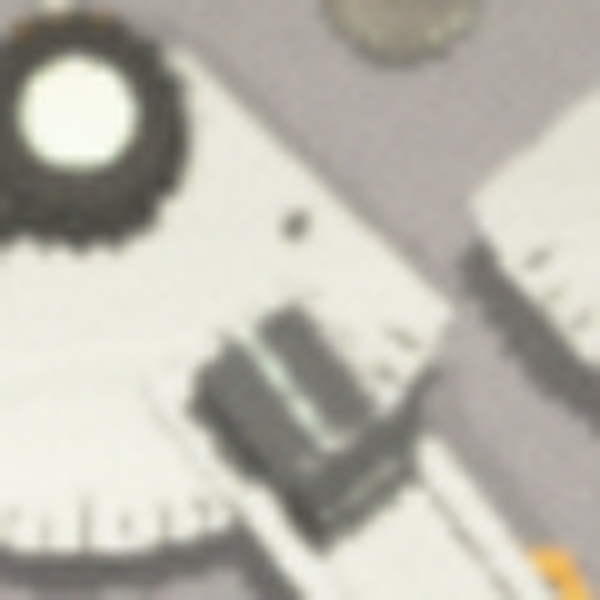

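```bash
python3 - <<'E'
from g import *
fa=lambda x,y:crop(x,y,10,270,175); fb=lambda x,y:crop(x,y,10,335,165)
for nm,f,k,e in(("A0",fa,(78,112),(332,447)),("A12",fa,(78,112),(332,445)),("B",fb,(215,118),(290,518))):
    K=unproj("top",f(*k),.1014);E=unproj("top",f(*e),.0999); print(nm,np.hypot(*(E-K)[:2]))
import cv2
# shift of lock patch between start and now
for n,(x0,y0,x1,y1) in(("side",(284,213,305,232)),("top",(288,208,312,230))):
    a=cv2.imread(f"pics/{n}0.png",0);b=cv2.imread(f"pics/{n}12.png",0)
    A=a[y0:y1,x0:x1].astype(np.float32);Bm=b[y0:y1,x0:x1].astype(np.float32)
    print(n,cv2.phaseCorrelate(A,Bm,cv2.createHanningWindow(A.shape[::-1],cv2.CV_32F)))
c=model([.634,.0,0,0,0,0,0,0])
d=np.array([-.7627,-.6468,0])
for n in("top","side"): print(n,"px per mm outward",proj(n,[.55,-.01,.12]+d*.001)-proj(n,[.55,-.01,.12]))
E
python3 - <<'E'
import cv2
S=[]
for n in("0","12"):
    im=cv2.imread(f"pics/side{n}.png")[195:255,275:315]; S.append(cv2.resize(im,None,fx=10,fy=10,interpolation=cv2.INTER_CUBIC))
cv2.imwrite("pics/cmp.png",cv2.hconcat(S))
E
```

```text
A0 0.10538235779201544
A12 0.10498381067023463
B 0.10309522586127236
side ((0.32971788725529017, -0.16991696796877598), 0.9126994887987773)
top ((0.01208175289409219, -0.18147524782251523), 0.9731422095663018)
top px per mm outward [[0.24970743 0.32968067]]
side px per mm outward [[-0.08017085  0.27905716]]
```

View pics/cmp.png

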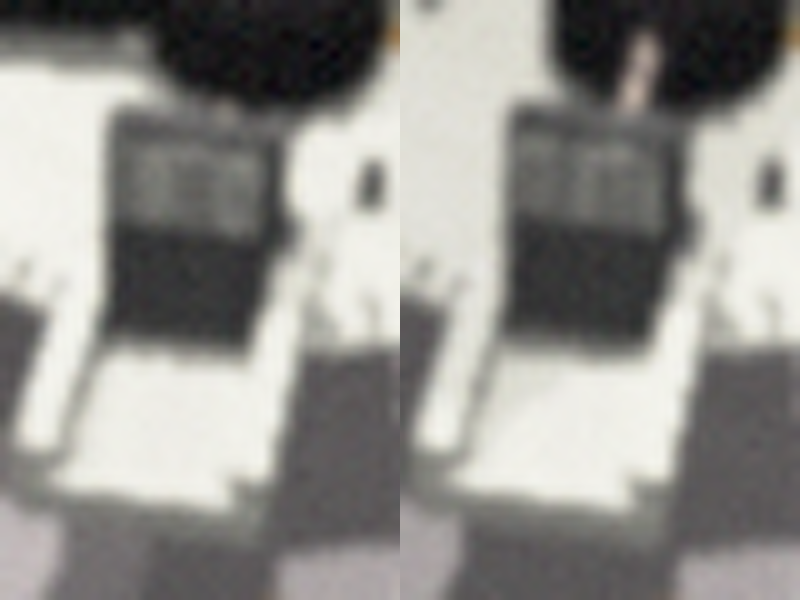

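Run:
```python
from lf import *
from station import *
i=cv2.imread("pics/top12.png"); f=lambda x,y:crop(x,y,10,270,175)
for hw in(1.2,2): line(i,f(155,228),f(230,322),.0954,1,"arm line",hw); line(i,f(250,350),f(322,435),.0999,1,"channel line",hw)
print(observe()["t"],observe()["wrist_force"]); print(finish_job())
```

```text
arm line angle 220.06 lateral offset from axis mm -1.07 25
channel line angle 220.16 lateral offset from axis mm -0.12 23
arm line angle 220.37 lateral offset from axis mm -1.21 25
channel line angle 219.86 lateral offset from axis mm 0.32 23
16.8 [ 0.06148368  0.20576456 -0.37016729]
the job is handed in; nothing more can be done
None
```

The left regulator is set and locked, and the job was handed in at about 16.8 s. No verdict was reported back.

**What I did:** I drew its lock back about 36–39 mm. I gripped the pointer arm and turned the knob about 80° anticlockwise to the mark. Then I pushed the lock home until it stopped hard, at roughly 15–18 N.

**Last checks:**
- **Pointer arm on the mark:** before locking, the arm measured 220.3° and the mark 220.5°. After locking, the arm measured 220.1–220.4°, against 219.9–220.2° for the line on the lock.
- **Lock home:** the gripper's position at the stop puts the tab at its stated home position to within about 1 mm. In the pictures it sits about 0.5 mm further in than at the start. Measured directly, it looked 2 mm further out than the other regulator's lock. I put that down to the viewing angle, since both agree with home to about 1 mm once I roughly allow for it.
- **Surroundings:** in the last top picture, the other regulator and the other objects in view looked unmoved. The arm hid the flask in that view. The gripper was clear, with wrist force near zero.

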